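# Hold a lens barrel pressed in the sprung V-block of the checking stand

## Robot

A 7-joint arm with a two-finger parallel gripper is mounted at the origin on the work surface. World frame = base frame: x ahead of the robot, y to its left, z up, the work surface at z = 0. Lengths are in m, angles in rad, forces in N, time in s.
With the tool pointing down it reaches from about 0.4 to 0.85 m from the base axis. Payload 10.4 kg.
Tool frame: the origin (TCP) lies at the centre of the arm's flange, where the gripper is bolted on; the fingertips stand 173 mm ahead of it and the grasp point (between the pads) lies 155 mm ahead of it; z points along the fingers, y is the line along which they close (so a half turn about z gives the same grasp; the last joint's range is limited). The gripper opens to 85 mm and grips with 20 to 120 N. Pads are 22 mm wide; open, the fingers measure 114 mm over their backs; the gripper's body (76 mm by 85 mm) begins 54 mm behind the grasp point. The pads swing forward as they close: fully open they stand 13 mm farther back than shut.
Start: joints at [1.18, 0.332, -0.065, 1.46, 0.022, 1.35, -0.088], TCP at [0.225, -0.583, 0.405] pointing down, gripper open.
Joint ranges: [-2.6, 2.6], [-0.5, 2.12], [-1.47, 1.34], [0.16, 2.42], [-1.27, 4.41], [0.06, 2.06], [-2.6, 2.6]. Speed limits (rad/s): [2.22, 2.22, 2.79, 2.79, 3.14, 3.14, 3.14].

## Interface

Orientations are given as a unit quaternion [x, y, z, w].
In Python, from workcell import manip, viewer, finder gives the robot as it stands.
- The arm moves only by the tool arm_command, never from a script. Its argument "plan" is a list of rows, each an object with "dp": the shift along the tool's x, y, z in mm, a list of three; "spin": the turn about the tool's z in rad. A call has 1 to 5 rows; each row shifts and turns the commanded pose from where the row before left it, along the tool's axes as they then stand; what a row does not reach is not made up. A row lasts 1/10 s, in which the tool goes at most 50 mm and 8.59 degrees, less where a joint would pass 70% of its speed; a pose out of reach is approached as far as the arm can. A call is refused whole if a number of a shift passes 50 or a number of a turn 0.15, either way. A call with a gripper value outside its range is refused whole. "grip" is the closure, from -1 (fully open) to 1 (shut), set as the call begins (left out, the last holds). The fingers move at their own pace and stop on an object; "newtons" is the grip in N (left out, the last holds). Time passes only in rows, so rows that do not move let the fingers close. It gives the time, the measured TCP pose, the force, the opening and the grip force at its end, in the units of the state.
- manip.get_obs(): the state, without advancing time (a new reading comes with each control period).
- viewer.camera(name): name is "scene" or "top" or "wrist"; returns the picture (400x640x3 uint8, blue, green, red); there is no depth.
- viewer.camera_params(name): a dict with "vertical_fov" (degrees; the focal length in pixels is half the picture's height over the tangent of half this angle, whatever the lens; pixels are square), "cx", "cy" (the principal point, pixels), "R" (3x3) and "t" (3): a world point X has camera coordinates R X + t; the wrist camera has in their place "T_tool_cam" (4x4, takes a point from camera to tool coordinates, whose origin is the TCP and whose axes are the flange's). Camera axes: x right, y down, z forward; pixel columns grow to the right and rows downward; lengths in m; the calibration is good to about 2 mm. A picture is of the moment at which its call begins: read the wrist's pose just before it. camera_params takes no time and is no camera call.
- manip.hand_in(): hands the job in; it is judged then, once.
Trained networks look in the newest picture that a camera, given by its name, has taken for a name from the list of things; names that differ only in an ending like _2 or _b are one class to them, and where a whole thing is asked for, a point or a joint stands for the part that bears it (a point fixed in the world has none). Each returns a list of dicts, best first, with "score" (0 to 1); they miss things now and then, are a little off and sometimes report something else, mostly with a low value. They report only what shows in the picture. A call takes as long as a camera call. They do not tell look-alikes from the thing itself.
- finder.find_in(camera, thing): "position" ([x, y, z] in m, in world coordinates, good to about 4 mm: the middle of the surface that is visible of it).
The state is a dict: "clock": time; "joint_pos": joint angles; "joint_velocities": joint speeds; "tau": joint torques, N m; "position": TCP position; "ee_rot": TCP orientation; "ft_force": force on the tool from outside, world axes, zero at the start; "torque": the same for the moment, N m; "grip_width": opening from 0.0 (shut) to 1.0 (fully open); "grasp_force": force on a finger pad.
Only numpy, scipy, OpenCV 4.12 (cv2) and the standard library are available. Lean on these libraries where they do the work, as an engineer would, in place of code of your own. Each camera call takes 0.05 s, during which the arm holds its last target. There are 200 camera calls.

## Task

Take the thicker of the two lens barrels out of the wooden rest and lay it gently, centred lengthwise, in the V-block of the checking stand so that it bears on both sloping faces at both ends (a tight grip easily keeps it off one of them, so let it settle by itself). Then press it down from above against the spring until the block has sunk about half of its 14 mm travel, and finish while still holding it pressed there. Leave the slim barrel in the rest and do not disturb the stack of discs, the beaker or the dropper bottle.

Things in the scene. Friction and masses are not known exactly. Their poses are not given: they have to be found in the camera images.
- big_barrel_center (a point): centre of the thicker lens barrel, a plain aluminium cylinder with glass ends and fine dark grooves round its middle, 36 mm in diameter and 116 mm long, about 0.2 kg, loose; its x axis is the cylinder's axis (both ends alike). It starts lying level in one of the two places of the rest, axis about 59 mm above the bench
- big_barrel: the same thicker lens barrel; its origin is at its centre, x along its axis
- slim_barrel_center (a point): centre of the slim lens barrel, same materials, 24 mm in diameter and 92 mm long, loose, x along its axis; it lies in the other place of the rest, axis 51 mm above the bench, and stays there
- rest: fixed wooden rest, 84 mm (x) by 180 mm (y) by 55 mm high; origin at the centre of its underside. Two places, at y = -52.5 and +52.5 mm: pairs of 14 mm thick V-notched boards carrying a barrel along the rest's x; the 50 mm gap between the boards, open down to the 10 mm base, lets fingers round the barrel's middle
- stand: fixed grey base of the checking stand, 150 mm (x) by 92 mm (y); origin at the centre of its underside on the bench. It carries the sprung steel V-block on four guide rods
- v_seat (a point): where the centre of the thicker barrel belongs when seated: on its axis line, midway along the V-block, 99.5 mm above the bench while the block is up; sinks with the block. x runs along the V groove, z up. Two steel V pieces, each 26 mm long, faces at 45 degrees opening upwards, 58 mm wide outside; between them a 50 mm gap for fingers, open down to a plate 39 mm below this point
- vblock (a joint): how far the V-block has sunk against its spring, m: 0 = up (also with the barrel only lying in it), 0.014 = bottom stop. The spring starts to give at about 2 to 3 N of push on the barrel and needs about 0.9 N more per mm (about 8 N at half travel); it rises again when let go
- discs: bystander: loose stack of white discs, 88 mm in diameter, 40 mm high, origin under its centre
- beaker: bystander: loose clear glass beaker, 68 mm in diameter, 85 mm high, origin under its centre
- dropper: bystander: loose small amber bottle, 42 mm in diameter, 75 mm high, origin under its centre
Not all that is in view belongs to the job. What is shaped like the big_barrel but red or yellow is not meant.

How it is judged:
By the outcome, as a careful person would: the job done as asked, in the order asked, and still so for the second after the job is handed in, while the arm keeps its last pose, push and grip.
It also fails if it takes over 48 s, if anything falls off the work surface, if the arm or the gripper's body presses on something with over 40 N, if the wrist force passes 120 N, or if a joint passes its speed limit or range.

## Working session

There is one attempt and no reset: what is moved stays moved. The work goes in short steps, Python scripts to look and compute and a tool call to move; the robot and the scene stay as the last step left them, time stands still between calls to the robot, and variables do not carry over. Pictures are saved under pics/ and viewed, at most 11 in all, crops included, and the job is handed in when it is done.

Besides the shell and the picture viewer there is one more tool, called by a JSON object that holds its "fn" and its "kwargs". arm_command: Moves the arm, as the interface text tells. Its arguments: {"type":"object","properties":{"plan":{"type":"array","items":{"type":"object","properties":{"dp":{"type":"array","items":{"type":"number"}},"spin":{"type":"number"}}}},"grip":{"type":"number"},"newtons":{"type":"number"}},"required":["plan"]}

```bash
ls; mkdir -p pics
python3 - <<'E'
from workcell import manip, viewer, finder
import cv2, numpy as np
o=manip.get_obs(); print(o)
for c in("scene","top"):
    im=viewer.camera(c); cv2.imwrite(f"pics/{c}0.png",im)
    for t in("big_barrel","slim_barrel_center","rest","stand","discs","beaker","dropper"):
        print(c,t,[(np.round(d["position"],3).tolist(),round(d["score"],2)) for d in finder.find_in(c,t)[:4]])
print(viewer.camera_params("top")); print(viewer.camera_params("wrist"))
E
```

```text
pics
{'clock': 0.0, 'joint_pos': array([ 1.18039052,  0.33288472, -0.06473156,  1.46094172,  0.02158269,
        1.34989413, -0.08848987]), 'joint_velocities': array([ 1.96625239e-03,  1.39604228e-03, -6.47566217e-04, -2.06606762e-03,
       -3.61264043e-05,  1.59821012e-03, -1.09667567e-03]), 'tau': array([-9.37017649e-04, -6.25461173e+01,  4.83697979e-02, -3.91607058e+01,
        1.60633202e-02,  9.91525798e-03,  5.10972342e-06]), 'position': array([ 0.22470914, -0.58307095,  0.40390761]), 'ee_rot': array([ 9.83131987e-01,  1.82896099e-01, -1.50150846e-04, -7.00663154e-04]), 'ft_force': array([ 0.61194841, -0.46824994,  0.26641312]), 'torque': array([0.0201367 , 0.01894084, 0.01946172]), 'grasp_force': 0.0, 'grip_width': 1.0021981783646203}
scene big_barrel [([0.632, 0.015, 0.032], 0.87), ([0.524, -0.099, 0.075], 0.8), ([0.369, -0.207, 0.033], 0.68)]
scene slim_barrel_center [([0.508, -0.204, 0.06], 0.61)]
scene rest [([0.511, -0.169, 0.008], 0.75)]
scene stand [([0.588, 0.207, 0.061], 0.58), ([0.415, -0.002, 0.038], 0.27)]
scene discs [([0.418, -0.003, 0.036], 0.69)]
scene beaker 
[... 669 characters left out ...]
88259, 'cx': 321.3883900582699, 'cy': 202.2279091869144, 'R': array([[-0.01325878, -0.9998997 , -0.00498043],
       [-0.99125846,  0.01379775, -0.13121087],
       [ 0.13126643,  0.00319719, -0.99134197]]), 't': array([0.00905134, 0.57141536, 0.90259489])}
{'vertical_fov': 70.05382689675125, 'cx': 326.00744359242464, 'cy': 207.2717898256243, 'T_tool_cam': array([[ 1.31504713e-05, -9.63001906e-01, -2.69494579e-01,
         6.78774355e-02],
       [ 9.99999884e-01, -1.16905454e-04,  4.66542390e-04,
        -6.28784139e-04],
       [-4.80786597e-04, -2.69494554e-01,  9.63001793e-01,
         3.21364275e-02],
       [ 0.00000000e+00,  0.00000000e+00,  0.00000000e+00,
         1.00000000e+00]])}
```

View pics/top0.png

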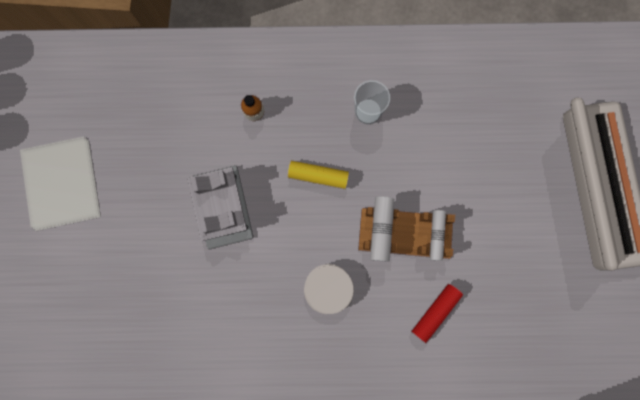

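View pics/scene0.png

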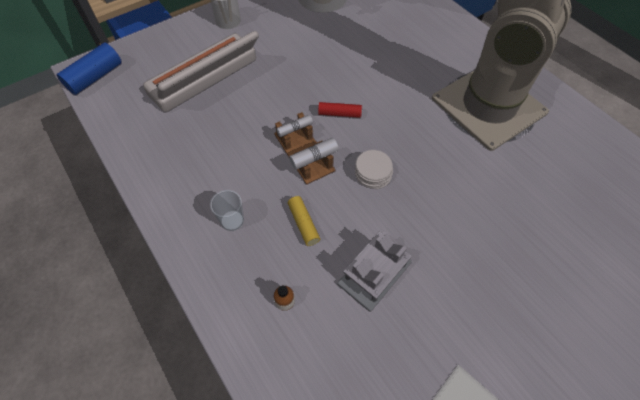

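The top view shows the big barrel in the rest at about (382,228) and the slim one at (438,234). The stand is at (222,207) with its V pieces at (213,183) and (222,225). The scene view agrees, so I'm going over the barrel.

{"fn": "arm_command", "kwargs": {"plan": [{"dp": [37,-28,0]},{"dp": [37,-28,0]},{"dp": [37,-28,0]},{"dp": [37,-28,0]},{"dp": [37,-28,0]}], "grip": -1}}

```text
invalid input at $.plan[0]: expected keys dp, spin
```

{"fn": "arm_command", "kwargs": {"plan": [{"dp": [37,-28,0]},{"dp": [37,-28,0]},{"dp": [37,-28,0]},{"dp": [37,-28,0]},{"dp": [37,-28,0]}]}}

```text
invalid input at $.plan[0]: expected keys dp, spin
```

{"fn": "arm_command", "kwargs": {"plan": [{"dp": [37,-28,0]},{"dp": [37,-28,0],"spin": 0.12},{"spin": 0.12},{"spin": 0.12},{}]}}

```text
invalid input at $.plan[0]: expected keys dp, spin
```

```bash
cat > h.py <<'E'
from workcell import manip, viewer, finder
import cv2, numpy as np
from scipy.spatial.transform import Rotation as R
def yaw(o):
    m=R.from_quat(o["ee_rot"]).as_matrix(); return np.arctan2(m[1,0],m[0,0])
def snap(name):
    o=manip.get_obs(); im=viewer.camera("wrist"); p=viewer.camera_params("wrist")
    cv2.imwrite("pics/%s.png"%name,im)
    T=np.eye(4);T[:3,:3]=R.from_quat(o["ee_rot"]).as_matrix();T[:3,3]=o["position"]
    np.savez("pics/%s.npz"%name,T=T@p["T_tool_cam"],f=200/np.tan(np.radians(p["vertical_fov"]/2)),c=[p["cx"],p["cy"]])
    return o,im
def unproj(name,uv,z):
    d=np.load("pics/%s.npz"%name); uv=np.atleast_2d(uv)
    r=np.c_[(uv-d["c"])/d["f"],np.ones(len(uv))]@d["T"][:3,:3].T
    t=d["T"][:3,3]; return t+r*((z-t[2])/r[:,2])[:,None]
def delta(o,target,yawt):
    "tool-frame shift mm at present yaw, and spin to come to yawt (axis, mod pi)"
    m=R.from_quat(o["ee_rot"]).as_matrix()
    s=-(yawt-yaw(o)); s=(s+np.pi/2)%np.pi-np.pi/2
    return np.round(m.T@(np.array(target)-o["position"])*1000,1), round(s,4)
E
python3 - <<'E'
from h import *
o,im=snap("w1"); print(o["position"],np.degrees(yaw(o)),o["clock"],o["ee_rot"])
for t in("big_barrel","rest"): print(t,[(np.round(d["position"],3).tolist(),round(d["score"],2)) for d in finder.find_in("wrist",t)[:4]])
E
```

```text
[ 0.22474192 -0.58319166  0.40473435] 21.076277243210125 0.8 [9.83133385e-01 1.82889983e-01 2.18861302e-05 3.15785453e-05]
big_barrel []
rest []
```

View pics/w1.png

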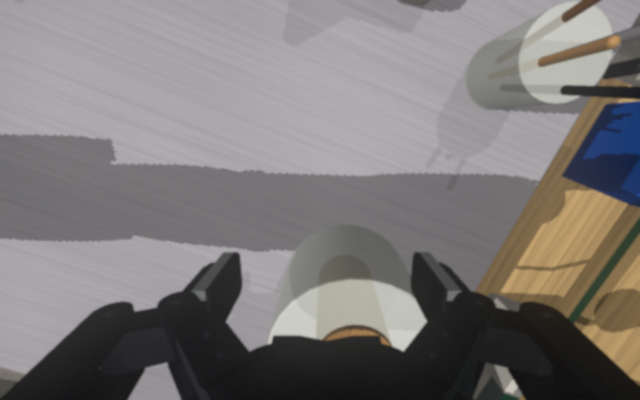

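The call was refused because every row needs both keys. The picture shows something light-coloured right under the gripper at about (345,300), so I lift first.

{"fn": "arm_command", "kwargs": {"plan": [{"dp": [0,0,-40],"spin": 0},{"dp": [0,0,-40],"spin": 0},{"dp": [37,-28,0],"spin": 0},{"dp": [37,-28,0],"spin": 0},{"dp": [37,-28,0],"spin": 0}], "grip": -1}}

```text
clock: 1.45
position: [0.2988, -0.4634, 0.485]
ee_rot: [0.983, 0.183, 0.0, 0.0]
ft_force: [1.4, -0.6, -0.4]
grip_width: 1.002
grasp_force: 0.0
```

{"fn": "arm_command", "kwargs": {"plan": [{"dp": [37,-28,0],"spin": 0},{"dp": [37,-28,0],"spin": 0},{"dp": [37,-28,0],"spin": 0},{"dp": [37,-28,0],"spin": 0},{"dp": [37,-28,0],"spin": 0}]}}

```text
clock: 1.95
position: [0.421, -0.2659, 0.485]
ee_rot: [0.983, 0.183, 0.0, 0.0]
ft_force: [1.1, -0.5, 0.5]
grip_width: 1.0
grasp_force: 0.0
```

{"fn": "arm_command", "kwargs": {"plan": [{"dp": [37,-28,20],"spin": 0},{"dp": [37,-28,20],"spin": 0},{"dp": [0,0,20],"spin": 0.12},{"dp": [-30,0,20],"spin": 0.12},{"dp": [-30,0,0],"spin": 0.12}]}}

```text
clock: 2.45
position: [0.409, -0.2006, 0.4023]
ee_rot: [1.0, 0.002, -0.002, -0.001]
ft_force: [-0.1, -1.1, 0.8]
grip_width: 1.003
grasp_force: 0.0
```

{"fn": "arm_command", "kwargs": {"plan": [{"dp": [0,0,0],"spin": 0},{"dp": [0,0,0],"spin": 0},{"dp": [0,0,0],"spin": 0}]}}

```text
clock: 2.75
position: [0.4106, -0.2006, 0.4055]
ee_rot: [1.0, 0.005, 0.001, 0.0]
ft_force: [-0.2, -0.5, 0.0]
grip_width: 1.002
grasp_force: 0.0
```

Run:
```python
from h import *
o,im=snap("w2"); print(o["position"],np.degrees(yaw(o)),o["clock"],o["ee_rot"])
for t in("big_barrel","rest","slim_barrel_center"): print(t,[(np.round(d["position"],3).tolist(),round(d["score"],2)) for d in finder.find_in("wrist",t)[:4]])
```

```text
[ 0.4106231  -0.20061912  0.40554947] 0.5531167958266822 2.75 [9.99988194e-01 4.82673915e-03 5.30657408e-04 1.78595267e-04]
big_barrel [([0.366, -0.216, 0.032], 0.89), ([0.519, -0.114, 0.072], 0.74), ([0.602, -0.039, 0.021], 0.7)]
rest [([0.516, -0.171, 0.011], 0.88)]
slim_barrel_center [([0.509, -0.215, 0.061], 0.86)]
```

View pics/w2.png

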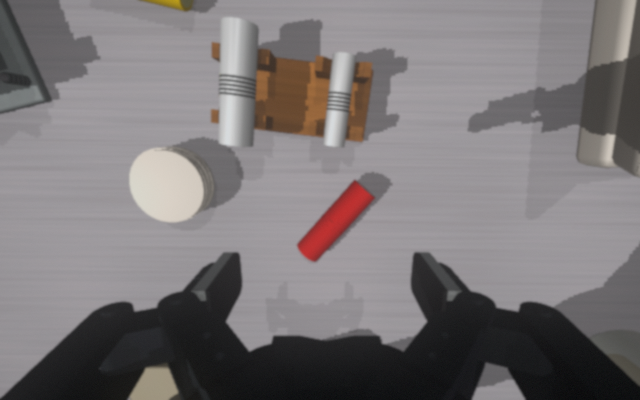

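The wrist view shows the big barrel from (239,18) to (236,145) with its grooves at (237,85). The slim one is at (339,98), the discs at (172,185) and the red decoy at (336,220). Next I fit the big barrel's axis.

```bash
cat >> h.py <<'E'
def blob(im,box,thr=None):
    "midline of the bright grey blob in box x0,y0,x1,y1, by rows"
    x0,y0,x1,y1=box; c=im[y0:y1,x0:x1].astype(int)
    return c
E
python3 - <<'E'
from h import *
im=cv2.imread("pics/w2.png")
for v in (25,40,60,75,100,120,135): print(v,im[v,205:275:2].mean(1).astype(int).tolist(), )
for u in (232,240): print(u,im[8:30,u].mean(1).astype(int).tolist(),im[135:155,u].mean(1).astype(int).tolist())
for uv in ([239,17.5],[236,146]),([240,20],[236,145]),([338,53],[334,146]):
    P=unproj("w2",uv,.059); d=P[0]-P[1]; print(P.round(4).tolist(),P.mean(0).round(4),np.linalg.norm(d).round(4),np.degrees(np.arctan2(d[1],d[0])).round(2))
print(unproj("w2",[[237,85],[338,101]],.077).round(4))
# rest edges at z~0.01
print(unproj("w2",[[255,57],[372,63],[364,141],[252,128]],.045).round(3))
E
```

```text
25 [150, 150, 150, 149, 149, 149, 150, 151, 167, 181, 187, 192, 198, 200, 197, 199, 202, 192, 176, 165, 155, 144, 132, 121, 112, 111, 130, 147, 149, 149, 148, 149, 149, 149, 148]
40 [153, 151, 152, 151, 150, 151, 152, 155, 171, 184, 189, 193, 200, 203, 199, 203, 201, 187, 171, 161, 151, 139, 127, 116, 107, 99, 106, 144, 151, 151, 150, 148, 148, 143, 137]
60 [152, 151, 152, 151, 147, 131, 103, 112, 169, 186, 193, 196, 205, 206, 204, 205, 194, 179, 168, 157, 144, 132, 120, 110, 102, 92, 72, 64, 67, 69, 73, 85, 64, 54, 53]
75 [154, 154, 154, 153, 154, 154, 151, 127, 113, 120, 121, 127, 135, 138, 140, 148, 153, 150, 148, 144, 135, 126, 115, 107, 100, 93, 100, 105, 104, 104, 103, 99, 88, 72, 71]
100 [155, 157, 156, 156, 154, 157, 156, 168, 185, 195, 202, 212, 215, 214, 206, 197, 183, 171, 159, 144, 131, 120, 112, 102, 91, 85, 87, 84, 78, 86, 85, 75, 74, 76, 73]
120 [155, 156, 150, 120, 99, 98, 101, 152, 190, 199, 210, 217, 217, 212, 203, 190, 178, 166, 150, 136, 125, 118, 109, 98, 85, 67, 66, 70, 71, 83, 77, 55, 53, 56, 66]
135 [154, 156, 155, 156, 157, 156, 158, 175, 193, 204, 214, 217, 
[... 272 characters left out ...]
1, 198, 183, 159, 143, 139, 135, 126, 113, 106, 107, 110]
240 [146, 148, 149, 148, 148, 148, 149, 152, 153, 158, 168, 180, 184, 184, 184, 184, 183, 184, 184, 183, 182, 182] [153, 153, 151, 151, 151, 150, 151, 150, 148, 149, 147, 144, 144, 143, 143, 142, 146, 146, 147, 146]
[[0.5801, -0.1148, 0.059], [0.4585, -0.1028, 0.059]] [ 0.5193 -0.1088  0.059 ] 0.1222 -5.63
[[0.5779, -0.1156, 0.059], [0.4595, -0.1029, 0.059]] [ 0.5187 -0.1093  0.059 ] 0.1191 -6.14
[[0.5501, -0.211, 0.059], [0.4595, -0.2086, 0.059]] [ 0.5048 -0.2098  0.059 ] 0.0906 -1.53
[[ 0.5172 -0.1136  0.077 ]
 [ 0.5037 -0.2112  0.077 ]]
[[ 0.549 -0.125  0.045]
 [ 0.544 -0.247  0.045]
 [ 0.464 -0.243  0.045]
 [ 0.477 -0.118  0.045]]
```

{"fn": "arm_command", "kwargs": {"plan": [{"dp": [18,-30,15],"spin": 0},{"dp": [18,-30,15],"spin": 0},{"dp": [18,-30,15],"spin": 0.107},{"dp": [0,0,0],"spin": 0},{"dp": [0,0,0],"spin": 0}]}}

```text
clock: 3.45
position: [0.4636, -0.1098, 0.3598]
ee_rot: [0.999, -0.048, -0.0, -0.0]
ft_force: [-0.4, -0.8, 0.6]
grip_width: 0.998
grasp_force: 0.0
```

Run:
```python
from h import *
o,im=snap("w3"); print(o["position"],np.degrees(yaw(o)),o["clock"],o["ee_rot"])
print([(np.round(d["position"],3).tolist(),round(d["score"],2)) for d in finder.find_in("wrist","big_barrel")[:4]])
```

```text
[ 0.46363384 -0.10981061  0.35977004] -5.514913498215354 3.45 [ 9.98842026e-01 -4.81082066e-02 -3.87321964e-04 -2.41469692e-04]
[([0.52, -0.111, 0.075], 0.78), ([0.624, 0.005, 0.033], 0.74), ([0.376, -0.214, 0.031], 0.62)]
```

View pics/w3.png

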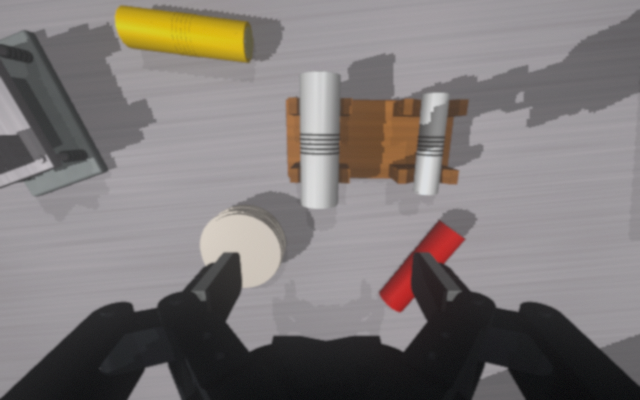

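The barrel now stands upright in the image, from about (321,72) to (320,207), with its grooves at row 144. The discs at (243,248) are clear of where the fingers go down.

Run:
```python
from h import *
im=cv2.imread("pics/w3.png").astype(int)
for v in (85,122,165,195): print(v,im[v,294:348].mean(1).astype(int).tolist())
print(im[64:80,310].mean(1).astype(int),im[200:216,312].mean(1).astype(int))
P=unproj("w3",[[321,85],[320,195]],.059); d=P[0]-P[1]; print(P.round(4).tolist(),np.degrees(np.arctan2(d[1],d[0])).round(2))
print(unproj("w3",[[320,133],[320,144],[320,154]],.077).round(4).tolist())
# end points: far top edge z~.077, near bottom edge z~.059
print(unproj("w3",[[321,71.5]],.068).round(4),unproj("w3",[[320,207.5]],.068).round(4))
o=manip.get_obs();
```

```text
85 [160, 159, 159, 158, 156, 153, 155, 164, 171, 177, 182, 188, 192, 195, 199, 201, 204, 206, 207, 211, 214, 215, 215, 211, 208, 206, 205, 206, 209, 208, 204, 197, 189, 181, 175, 171, 166, 159, 154, 147, 140, 133, 126, 119, 112, 108, 108, 108, 112, 112, 112, 111, 111, 110]
122 [114, 112, 111, 111, 114, 124, 142, 159, 170, 178, 182, 187, 194, 200, 202, 205, 208, 210, 210, 212, 213, 214, 214, 211, 209, 207, 207, 206, 206, 202, 195, 189, 182, 176, 170, 166, 160, 152, 145, 138, 131, 124, 118, 112, 105, 95, 86, 80, 77, 78, 77, 78, 79, 81]
165 [67, 64, 64, 63, 66, 83, 116, 148, 168, 180, 186, 193, 200, 206, 211, 211, 214, 216, 216, 217, 217, 215, 214, 213, 211, 208, 206, 205, 203, 197, 190, 186, 179, 173, 166, 159, 152, 145, 137, 130, 125, 120, 113, 103, 90, 72, 62, 60, 59, 59, 59, 59, 61, 66]
195 [158, 160, 160, 157, 153, 150, 151, 158, 170, 180, 188, 196, 204, 212, 215, 216, 216, 217, 217, 218, 219, 216, 214, 211, 210, 207, 204, 201, 197, 192, 188, 181, 175, 167, 161, 152, 144, 137, 131, 126, 122, 116, 111, 114, 129, 143, 147, 147, 148, 148, 149, 153, 157, 158]
[154 154 155 156 157 156 159 171 189 199 202 203 203 203 203 203] [218 218 217 218 218 218 214 204 184 161 149 147 146 146 142 140]
[[0.5667, -0.115, 0.059], [0.4688, -0.1041, 0.059]] -6.35
[[0.5268, -0.1104, 0.077], [0.5177, -0.1094, 0.077], [0.5092, -0.1086, 0.077]]
[[ 0.5759 -0.116   0.068 ]] [[ 0.4588 -0.1032  0.068 ]]
```

{"fn": "arm_command", "kwargs": {"plan": [{"dp": [27,-3,0],"spin": 0.01},{"dp": [27,-3,0],"spin": 0},{"dp": [0,0,40],"spin": 0},{"dp": [0,0,40],"spin": 0},{"dp": [0,0,0],"spin": 0}]}}

```text
clock: 4.05
position: [0.5156, -0.1112, 0.2759]
ee_rot: [0.998, -0.055, -0.004, -0.001]
ft_force: [-1.0, 0.2, -0.0]
grip_width: 0.996
grasp_force: 0.0
```

Run:
```python
from h import *
o=manip.get_obs(); print(o["position"],np.degrees(yaw(o)),delta(o,[.518,-.1093,.214],np.radians(-6.1)))
```

```text
[ 0.5156143  -0.11119825  0.2759097 ] -6.316836423471375 (array([ 2.6, -2.1, 61.9]), np.float64(-0.0038))
```

{"fn": "arm_command", "kwargs": {"plan": [{"dp": [2,-1,25],"spin": 0},{"dp": [0,0,25],"spin": 0},{"dp": [0,0,14],"spin": 0},{"dp": [0,0,0],"spin": 0},{"dp": [0,0,0],"spin": 0}]}}

```text
clock: 4.55
position: [0.5202, -0.1097, 0.2176]
ee_rot: [0.998, -0.055, 0.001, 0.0]
ft_force: [0.4, 0.1, -0.3]
grip_width: 1.001
grasp_force: 0.0
```

Run:
```python
from h import *
o=manip.get_obs(); print(o["position"],np.degrees(yaw(o)),delta(o,[.518,-.1093,.214],np.radians(-6.1)))
```

```text
[ 0.52021054 -0.10973456  0.21762948] -6.277307135622317 (array([-2.3, -0.2,  3.6]), np.float64(-0.0031))
```

{"fn": "arm_command", "kwargs": {"plan": [{"dp": [-2,0,3],"spin": 0},{"dp": [0,0,0],"spin": 0},{"dp": [0,0,0],"spin": 0}]}}

```text
clock: 4.85
position: [0.5178, -0.1092, 0.2137]
ee_rot: [0.999, -0.055, 0.0, 0.0]
ft_force: [0.5, 0.1, -0.5]
grip_width: 1.003
grasp_force: 0.0
```

{"fn": "arm_command", "kwargs": {"plan": [{"dp": [0,0,0],"spin": 0},{"dp": [0,0,0],"spin": 0},{"dp": [0,0,0],"spin": 0},{"dp": [0,0,0],"spin": 0},{"dp": [0,0,0],"spin": 0}], "grip": 1, "newtons": 30}}

```text
clock: 5.35
position: [0.5178, -0.1089, 0.2133]
ee_rot: [0.999, -0.054, 0.0, -0.0]
ft_force: [-0.9, 1.9, 2.9]
grip_width: 0.413
grasp_force: 29.7
```

{"fn": "arm_command", "kwargs": {"plan": [{"dp": [0,0,0],"spin": 0},{"dp": [0,0,0],"spin": 0},{"dp": [0,0,0],"spin": 0},{"dp": [0,0,0],"spin": 0},{"dp": [0,0,0],"spin": 0}]}}

```text
clock: 5.85
position: [0.5178, -0.1089, 0.2133]
ee_rot: [0.999, -0.054, 0.0, -0.0]
ft_force: [-0.8, 3.7, 5.0]
grip_width: 0.41
grasp_force: 29.9
```

{"fn": "arm_command", "kwargs": {"plan": [{"dp": [0,0,-10],"spin": 0},{"dp": [0,0,-40],"spin": 0},{"dp": [0,0,-45],"spin": 0},{"dp": [0,0,-45],"spin": 0},{"dp": [0,0,-45],"spin": 0}]}}

```text
clock: 6.35
position: [0.5171, -0.1094, 0.4002]
ee_rot: [0.999, -0.055, -0.0, 0.0]
ft_force: [0.6, -0.6, -2.0]
grip_width: 0.404
grasp_force: 30.6
```

{"fn": "arm_command", "kwargs": {"plan": [{"dp": [-13,-42,0],"spin": 0},{"dp": [-11,-42,0],"spin": 0},{"dp": [-11,-42,0],"spin": 0},{"dp": [-11,-42,0],"spin": 0},{"dp": [-11,-42,0],"spin": 0}]}}

```text
clock: 6.85
position: [0.4832, 0.107, 0.3985]
ee_rot: [0.998, -0.055, 0.0, 0.0]
ft_force: [0.7, 0.4, -1.3]
grip_width: 0.412
grasp_force: 30.7
```

{"fn": "arm_command", "kwargs": {"plan": [{"dp": [-11,-42,0],"spin": 0},{"dp": [-11,-40,0],"spin": 0},{"dp": [0,0,0],"spin": -0.1},{"dp": [0,0,0],"spin": -0.1},{"dp": [0,0,0],"spin": -0.1}]}}

```text
clock: 7.35
position: [0.4709, 0.1896, 0.3982]
ee_rot: [0.995, 0.097, -0.0, 0.0]
ft_force: [0.5, 1.0, -2.0]
grip_width: 0.407
grasp_force: 30.8
```

{"fn": "arm_command", "kwargs": {"plan": [{"dp": [0,0,0],"spin": 0},{"dp": [0,0,0],"spin": 0},{"dp": [0,0,0],"spin": 0}]}}

```text
clock: 7.65
position: [0.471, 0.1895, 0.3982]
ee_rot: [0.996, 0.094, 0.0, 0.0]
ft_force: [-0.3, 1.0, -1.0]
grip_width: 0.412
grasp_force: 30.8
```

Run:
```python
from h import *
o,im=snap("w4"); print(o["position"],np.degrees(yaw(o)),o["clock"],o["ee_rot"])
for t in ("stand","vblock","big_barrel"): print(t,[(np.round(d["position"],3).tolist(),round(d["score"],2)) for d in finder.find_in("wrist",t)[:4]])
```

```text
[0.47100987 0.18951466 0.39817868] 10.78140738629401 7.65 [9.95577210e-01 9.39467774e-02 3.09335972e-05 1.46167815e-04]
stand [([0.578, 0.197, 0.058], 0.84)]
vblock [([0.576, 0.2, 0.061], 0.9)]
big_barrel [([0.493, 0.193, 0.26], 0.72), ([0.367, -0.208, 0.027], 0.66), ([0.626, 0.018, 0.031], 0.58)]
```

View pics/w4.png

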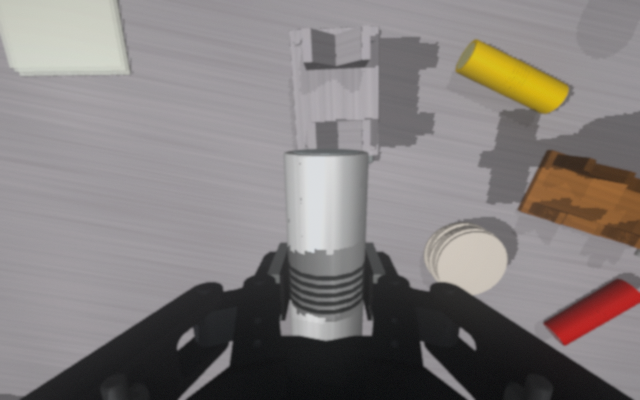

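The held barrel sits square in the hand, from (327,152) down with its grooves at row 290, but it hides the near half of the stand (V at (337,48)). I back off to see the whole stand.

{"fn": "arm_command", "kwargs": {"plan": [{"dp": [-25,0,-15],"spin": 0},{"dp": [-25,0,-15],"spin": 0},{"dp": [-25,0,-10],"spin": 0},{"dp": [0,0,0],"spin": 0},{"dp": [0,0,0],"spin": 0}]}}

```text
clock: 8.35
position: [0.3973, 0.1755, 0.4385]
ee_rot: [0.995, 0.095, 0.001, 0.001]
ft_force: [-0.1, -0.7, -2.0]
grip_width: 0.414
grasp_force: 31.0
```

Run:
```python
from h import *
o,im=snap("w5"); print(o["position"],np.degrees(yaw(o)),o["clock"],o["ee_rot"])
for t in ("stand","vblock"): print(t,[(np.round(d["position"],3).tolist(),round(d["score"],2)) for d in finder.find_in("wrist",t)[:4]])
c=im[0:230,220:480]; cv2.imwrite("pics/w5c.png",cv2.resize(c,None,fx=2.6,fy=2.6,interpolation=cv2.INTER_CUBIC))
```

```text
[0.39728703 0.17549485 0.43846995] 10.893119576689758 8.35 [9.95484671e-01 9.49167238e-02 8.83327020e-04 5.52826931e-04]
stand [([0.542, 0.195, 0.056], 0.84)]
vblock [([0.552, 0.194, 0.062], 0.65), ([0.519, -0.134, 0.012], 0.36)]
```

View pics/w5c.png

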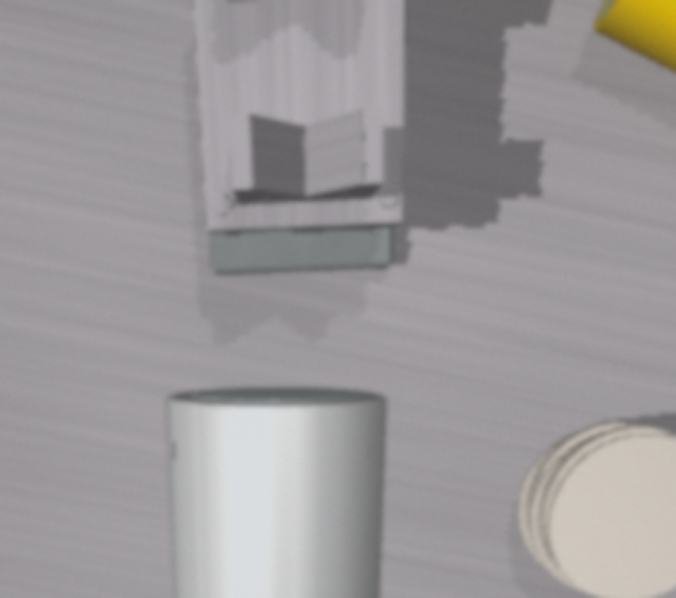

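The near V piece's valley runs from (337,75) to (336,48) in picture pixels. The far piece is cut off here, so I zoom into the earlier wrist picture and the top picture together.

Run:
```python
from h import *
a=cv2.imread("pics/w4.png")[15:165,280:400]; b=cv2.imread("pics/top0.png")[155:255,185:265]
a=cv2.resize(a,(480,600),interpolation=cv2.INTER_CUBIC); b=cv2.resize(b,(320,400),interpolation=cv2.INTER_CUBIC)
b=cv2.copyMakeBorder(b,0,200,0,0,cv2.BORDER_CONSTANT)
cv2.imwrite("pics/comp.png",np.hstack([a,b]))
```

```text
(no output)
```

View pics/comp.png

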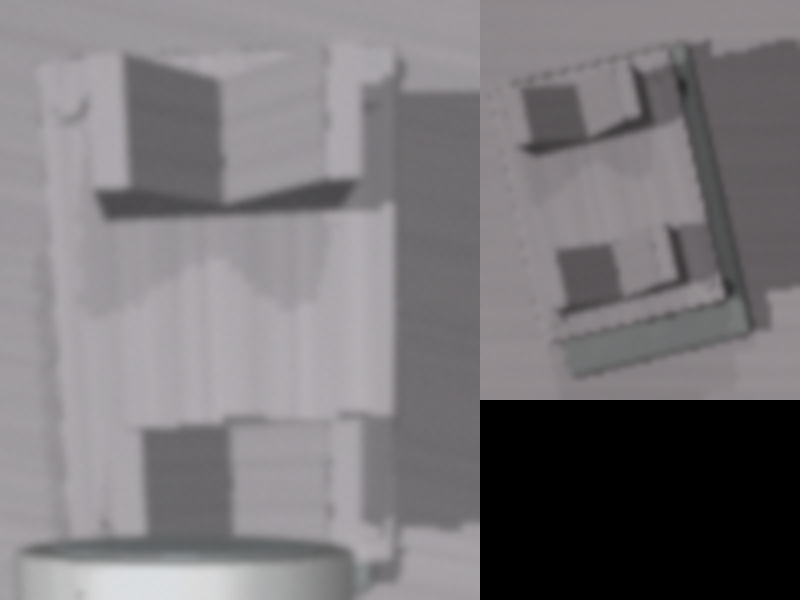

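The left panel is the wrist view at 4x. The far V's near edge has its valley at (222,203) and outer corners at (97,190) and (357,180). The near V's far edge has its valley at (231,430) and corners at (108,430) and (362,415). The right panel shows the same from above.

Run:
```python
from h import *
p=viewer.camera_params("top"); T=np.eye(4); T[:3,:3]=p["R"].T; T[:3,3]=-p["R"].T@p["t"]
np.savez("pics/top0.npz",T=T,f=200/np.tan(np.radians(p["vertical_fov"]/2)),c=[p["cx"],p["cy"]])
A=lambda q:[[280+x/4,15+y/4] for x,y in q]; B=lambda q:[[185+(x-480)/4,155+y/4] for x,y in q]; C=lambda q:[[220+x/2.6,y/2.6] for x,y in q]
def rep(n,name,val,cor):
    v=unproj(name,val,.074); c=unproj(name,cor,.097)
    d=v[-1]-v[0]; print(n,"valley",v[:,:2].round(4).tolist(),"yaw",np.degrees(np.arctan2(d[1],d[0])).round(2))
    m=(c[0::2]+c[1::2])/2; print("  mids",m[:,:2].round(4).tolist(),"widths",np.linalg.norm(c[0::2]-c[1::2],axis=1).round(4))
    if len(m)>1:
        d=m[-1]-m[0]; print("  yaw",np.degrees(np.arctan2(d[1],d[0])).round(2),"len",np.linalg.norm(d).round(4))
rep("w4","w4",A([(231,430),(222,203),(222,78)]),A([(108,430),(362,415),(97,190),(357,180),(88,55),(365,48)]))
rep("w5","w5",C([(305,195),(303,125)]),C([(237,192),(378,187)]))
rep("top","top0",B([(618,300),(613,250),(587,137),(580,83)]),B([(560,312),(685,280),(555,248),(675,225),(525,150),(645,122),(517,86),(632,62)]))
# held barrel far end in w4: silhouettes at axis height, relative to TCP in tool frame
o=np.load("pics/w4.npz")
for z in (.243,): 
  q=unproj("w4",[[327,152]],z+.018); print("far end top",q, )
```

```text
w4 valley [[0.5443, 0.1921], [0.5937, 0.2042], [0.6191, 0.2092]] yaw 12.94
  mids [[0.5455, 0.1924], [0.5929, 0.2037], [0.6176, 0.2088]] widths [0.0574 0.0557 0.0577]
  yaw 12.82 len 0.074
w5 valley [[0.5199, 0.1867], [0.5451, 0.1926]] yaw 13.28
  mids [[0.5181, 0.1863]] widths [0.054]
top valley [[0.5182, 0.1874], [0.5411, 0.19], [0.5936, 0.2027], [0.6189, 0.2064]] yaw 10.67
  mids [[0.5182, 0.1805], [0.5448, 0.1843], [0.5903, 0.1984], [0.6187, 0.2036]] widths [0.0569 0.0542 0.055  0.0527]
  yaw 12.9 len 0.1031
far end top [[0.52914593 0.20069529 0.261     ]]
```

The wrist and top measurements agree on a V centre near (0.569, 0.198) and a yaw of 12.9°. The held barrel sits about 1 mm forward in the hand, so I aim the TCP at (0.568, 0.198).

{"fn": "arm_command", "kwargs": {"plan": [{"dp": [43,3,0],"spin": 0},{"dp": [43,3,0],"spin": 0},{"dp": [43,2,0],"spin": 0},{"dp": [43,2,0],"spin": 0},{"dp": [0,0,40],"spin": -0.035}]}}

```text
clock: 9.0
position: [0.5746, 0.1982, 0.4]
ee_rot: [0.994, 0.111, 0.003, -0.003]
ft_force: [-0.3, 0.4, -2.7]
grip_width: 0.411
grasp_force: 31.1
```

{"fn": "arm_command", "kwargs": {"plan": [{"dp": [0,0,40],"spin": 0},{"dp": [0,0,40],"spin": 0},{"dp": [0,0,25],"spin": 0},{"dp": [0,0,0],"spin": 0},{"dp": [0,0,0],"spin": 0}]}}

```text
clock: 9.5
position: [0.5686, 0.1985, 0.2931]
ee_rot: [0.994, 0.113, -0.001, -0.0]
ft_force: [-0.3, 1.1, -1.3]
grip_width: 0.412
grasp_force: 30.9
```

Run:
```python
from h import *
o,im=snap("w6"); print(o["position"],np.degrees(yaw(o)),o["ft_force"],delta(o,[.568,.1978,.258],np.radians(12.9)))
```

```text
[0.56858955 0.19846975 0.29307764] 12.927343475899326 [-0.32882426  1.10747275 -1.32119952] (array([-0.7,  0.6, 35.1]), np.float64(0.0005))
```

View pics/w6.png

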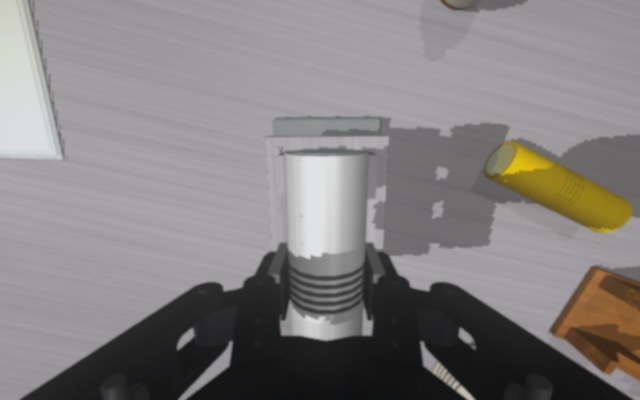

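The barrel at (327,152) lies over the middle of the block, which spans columns 265 to 388. I lower it slowly.

{"fn": "arm_command", "kwargs": {"plan": [{"dp": [-0.5,0.5,15],"spin": 0},{"dp": [0,0,12],"spin": 0},{"dp": [0,0,6],"spin": 0},{"dp": [0,0,0],"spin": 0},{"dp": [0,0,0],"spin": 0}]}}

```text
clock: 10.05
position: [0.5678, 0.1978, 0.2602]
ee_rot: [0.994, 0.113, 0.0, -0.0]
ft_force: [-0.3, -0.2, -1.6]
grip_width: 0.41
grasp_force: 31.0
```

{"fn": "arm_command", "kwargs": {"plan": [{"dp": [0,0,1],"spin": 0},{"dp": [0,0,1],"spin": 0},{"dp": [0,0,0],"spin": 0},{"dp": [0,0,0],"spin": 0}]}}

```text
clock: 10.45
position: [0.5678, 0.1977, 0.2582]
ee_rot: [0.994, 0.113, 0.0, 0.0]
ft_force: [-0.5, 0.3, -2.6]
grip_width: 0.411
grasp_force: 31.0
```

{"fn": "arm_command", "kwargs": {"plan": [{"dp": [0,0,1],"spin": 0},{"dp": [0,0,1],"spin": 0},{"dp": [0,0,0],"spin": 0},{"dp": [0,0,0],"spin": 0}]}}

```text
clock: 10.85
position: [0.5678, 0.1977, 0.2561]
ee_rot: [0.994, 0.113, -0.0, 0.0]
ft_force: [0.7, -0.5, -0.5]
grip_width: 0.409
grasp_force: 31.0
```

{"fn": "arm_command", "kwargs": {"plan": [{"dp": [0,0,1],"spin": 0},{"dp": [0,0,0],"spin": 0},{"dp": [0,0,0],"spin": 0}]}}

```text
clock: 11.15
position: [0.5678, 0.1977, 0.2551]
ee_rot: [0.994, 0.113, 0.0, 0.0]
ft_force: [-0.4, 0.8, -1.1]
grip_width: 0.413
grasp_force: 31.0
```

{"fn": "arm_command", "kwargs": {"plan": [{"dp": [0,0,1],"spin": 0},{"dp": [0,0,0],"spin": 0},{"dp": [0,0,0],"spin": 0}]}}

```text
clock: 11.45
position: [0.5678, 0.1977, 0.2541]
ee_rot: [0.994, 0.113, -0.0, 0.0]
ft_force: [-0.3, -0.7, -1.7]
grip_width: 0.415
grasp_force: 31.0
```

{"fn": "arm_command", "kwargs": {"plan": [{"dp": [0,0,0.5],"spin": 0},{"dp": [0,0,0],"spin": 0},{"dp": [0,0,0],"spin": 0}]}}

```text
clock: 11.75
position: [0.5678, 0.1977, 0.2536]
ee_rot: [0.994, 0.113, 0.0, 0.0]
ft_force: [0.1, -0.6, -2.0]
grip_width: 0.406
grasp_force: 31.0
```

{"fn": "arm_command", "kwargs": {"plan": [{"dp": [0,0,0.7],"spin": 0},{"dp": [0,0,0],"spin": 0},{"dp": [0,0,0],"spin": 0}]}}

```text
clock: 12.05
position: [0.5678, 0.1977, 0.2532]
ee_rot: [0.994, 0.113, 0.0, 0.0]
ft_force: [-1.2, -0.9, 2.3]
grip_width: 0.415
grasp_force: 31.4
```

{"fn": "arm_command", "kwargs": {"plan": [{"dp": [0,0,0.7],"spin": 0},{"dp": [0,0,0],"spin": 0},{"dp": [0,0,0],"spin": 0}]}}

```text
clock: 12.35
position: [0.5678, 0.1977, 0.2523]
ee_rot: [0.994, 0.113, 0.0, 0.0]
ft_force: [-1.1, -1.3, 3.2]
grip_width: 0.41
grasp_force: 31.4
```

Contact came at TCP z of about 0.2534, as expected. I let go in small steps so the barrel settles by itself.

{"fn": "arm_command", "kwargs": {"plan": [{"dp": [0,0,0],"spin": 0},{"dp": [0,0,-0.7],"spin": 0},{"dp": [0,0,0],"spin": 0}], "newtons": 20}}

```text
clock: 12.65
position: [0.5678, 0.1977, 0.253]
ee_rot: [0.994, 0.113, 0.0, 0.0]
ft_force: [-0.8, -1.3, 2.4]
grip_width: 0.416
grasp_force: 31.4
```

{"fn": "arm_command", "kwargs": {"plan": [{"dp": [0,0,0],"spin": 0},{"dp": [0,0,0],"spin": 0},{"dp": [0,0,0],"spin": 0}], "grip": 0.1}}

```text
clock: 12.95
position: [0.5677, 0.1977, 0.2528]
ee_rot: [0.994, 0.113, -0.0, -0.0]
ft_force: [-0.2, 0.6, 0.8]
grip_width: 0.451
grasp_force: 0.0
```

{"fn": "arm_command", "kwargs": {"plan": [{"dp": [0,0,0],"spin": 0},{"dp": [0,0,0],"spin": 0},{"dp": [0,0,0],"spin": 0},{"dp": [0,0,0],"spin": 0},{"dp": [0,0,0],"spin": 0}], "grip": -0.6}}

```text
clock: 13.45
position: [0.5678, 0.1977, 0.2529]
ee_rot: [0.994, 0.113, 0.0, 0.0]
ft_force: [-0.0, 0.5, -0.2]
grip_width: 0.805
grasp_force: 0.0
```

{"fn": "arm_command", "kwargs": {"plan": [{"dp": [0,0,-20],"spin": 0},{"dp": [0,0,-40],"spin": 0},{"dp": [0,0,-40],"spin": 0},{"dp": [-35,0,-25],"spin": 0},{"dp": [-35,0,-25],"spin": 0}], "grip": 1}}

```text
clock: 13.95
position: [0.4989, 0.1822, 0.4039]
ee_rot: [0.994, 0.113, 0.0, -0.0]
ft_force: [-0.3, -1.0, 1.5]
grip_width: 0.002
grasp_force: 0.0
```

{"fn": "arm_command", "kwargs": {"plan": [{"dp": [0,0,0],"spin": 0},{"dp": [0,0,0],"spin": 0},{"dp": [0,0,0],"spin": 0}]}}

```text
clock: 14.25
position: [0.5, 0.1817, 0.4022]
ee_rot: [0.994, 0.112, -0.0, 0.0]
ft_force: [0.2, -0.0, 0.0]
grip_width: -0.001
grasp_force: 0.0
```

Run:
```python
from h import *
o,im=snap("w7"); print(o["position"],np.degrees(yaw(o)),o["grip_width"])
print([(np.round(d["position"],3).tolist(),round(d["score"],2)) for d in finder.find_in("wrist","big_barrel")[:4]])
c=im[30:280,220:440]; cv2.imwrite("pics/w7c.png",cv2.resize(c,None,fx=2.4,fy=2.4,interpolation=cv2.INTER_CUBIC))
```

```text
[0.49999022 0.18165015 0.40220595] 12.901112434489601 -0.0010400907144802038
[([0.375, -0.214, 0.029], 0.77), ([0.571, 0.198, 0.116], 0.75), ([0.624, 0.017, 0.034], 0.69)]
```

View pics/w7c.png

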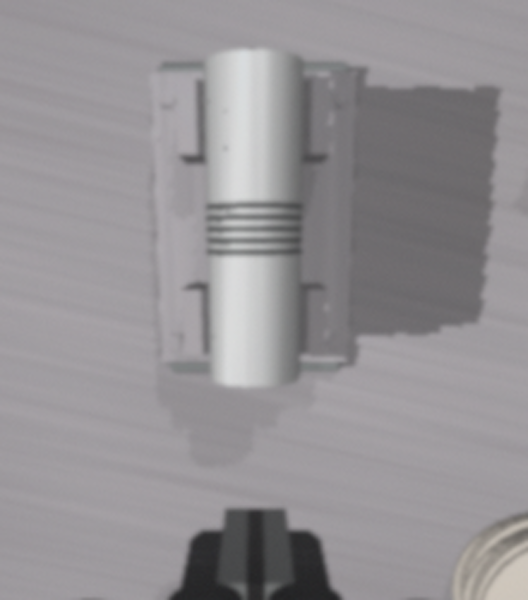

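The barrel lies straight in the V, with its grooves at picture pixel (326,125) and the V pieces' inner edges at crop rows 158 and 286. I check the centring numerically.

Run:
```python
from h import *
C=lambda q:[[220+x/2.4,30+y/2.4] for x,y in q]
g=unproj("w7",C([(254,229),(254,203),(254,255)]),.1175); print(g.round(4).tolist())
e=unproj("w7",C([(192,158),(316,158),(197,286),(313,286)]),.097); print(e.mean(0).round(4),np.linalg.norm(e[0]-e[2]))
a=np.array([np.cos(.2252),np.sin(.2252),0]); print("axial offset mm",(g[0]-e.mean(0))@a*1000)
t=unproj("w7",C([(254,49)]),.1175);b=unproj("w7",C([(256,386)]),.0995);print(t,b,((t+b)/2).round(4))
o=manip.get_obs(); print(delta(o,[.569,.198,.30],np.radians(12.9)))
```

```text
[[0.5674, 0.1977, 0.1175], [0.5759, 0.1996, 0.1175], [0.5586, 0.1957, 0.1175]]
[0.5695 0.1979 0.097 ] 0.04693370632868565
axial offset mm -2.122923378796322
[[0.62331323 0.21047723 0.1175    ]] [[0.50823826 0.18330923 0.0995    ]] [[0.5658 0.1969 0.1085]]
(array([ 71. ,  -0.3, 101.8]), np.float64(0.0003))
```

The centring is within about 2 mm, so I leave it as it is. Next I press with the shut fingertips: contact should come at TCP z of about 0.2905, and half travel at about 0.2835.

{"fn": "arm_command", "kwargs": {"plan": [{"dp": [35,0,0],"spin": 0},{"dp": [35,0,0],"spin": 0},{"dp": [0,0,40],"spin": 0},{"dp": [0,0,40],"spin": 0},{"dp": [0,0,20],"spin": 0}], "newtons": 60}}

```text
clock: 14.85
position: [0.5674, 0.1974, 0.298]
ee_rot: [0.994, 0.113, -0.003, 0.0]
ft_force: [-0.5, -0.0, 0.0]
grip_width: -0.001
grasp_force: 0.0
```

{"fn": "arm_command", "kwargs": {"plan": [{"dp": [0,0,0],"spin": 0},{"dp": [0,0,0],"spin": 0},{"dp": [0,0,0],"spin": 0}]}}

```text
clock: 15.15
position: [0.5683, 0.1981, 0.3043]
ee_rot: [0.994, 0.113, 0.001, -0.0]
ft_force: [0.7, 0.3, 0.0]
grip_width: -0.003
grasp_force: 0.0
```

{"fn": "arm_command", "kwargs": {"plan": [{"dp": [0,0,3],"spin": 0},{"dp": [0,0,3],"spin": 0},{"dp": [0,0,2],"spin": 0},{"dp": [0,0,0],"spin": 0},{"dp": [0,0,0],"spin": 0}]}}

```text
clock: 15.65
position: [0.5678, 0.1977, 0.2949]
ee_rot: [0.994, 0.113, -0.0, 0.0]
ft_force: [-0.1, 0.7, -0.5]
grip_width: 0.004
grasp_force: 0.0
```

{"fn": "arm_command", "kwargs": {"plan": [{"dp": [0,0,1.5],"spin": 0},{"dp": [0,0,1.5],"spin": 0},{"dp": [0,0,0],"spin": 0},{"dp": [0,0,0],"spin": 0}]}}

```text
clock: 16.05
position: [0.5678, 0.1977, 0.2919]
ee_rot: [0.994, 0.113, -0.0, 0.0]
ft_force: [0.2, -0.7, 0.1]
grip_width: 0.003
grasp_force: 0.0
```

{"fn": "arm_command", "kwargs": {"plan": [{"dp": [0,0,1],"spin": 0},{"dp": [0,0,1],"spin": 0},{"dp": [0,0,0],"spin": 0},{"dp": [0,0,0],"spin": 0}]}}

```text
clock: 16.45
position: [0.5678, 0.1978, 0.2901]
ee_rot: [0.994, 0.113, 0.0, 0.0]
ft_force: [-0.2, 0.1, 2.5]
grip_width: -0.0
grasp_force: 1.2
```

{"fn": "arm_command", "kwargs": {"plan": [{"dp": [0,0,1],"spin": 0},{"dp": [0,0,1],"spin": 0},{"dp": [0,0,0],"spin": 0},{"dp": [0,0,0],"spin": 0}]}}

```text
clock: 16.85
position: [0.5678, 0.1978, 0.288]
ee_rot: [0.994, 0.113, 0.0, 0.0]
ft_force: [0.6, -0.4, 4.6]
grip_width: -0.001
grasp_force: 2.1
```

{"fn": "arm_command", "kwargs": {"plan": [{"dp": [0,0,1.5],"spin": 0},{"dp": [0,0,1.5],"spin": 0},{"dp": [0,0,1.5],"spin": 0},{"dp": [0,0,0],"spin": 0},{"dp": [0,0,0],"spin": 0}]}}

```text
clock: 17.35
position: [0.5678, 0.1978, 0.2839]
ee_rot: [0.994, 0.113, 0.0, 0.0]
ft_force: [-2.3, -0.8, 7.3]
grip_width: -0.001
grasp_force: 4.0
```

{"fn": "arm_command", "kwargs": {"plan": [{"dp": [0,0,0],"spin": 0},{"dp": [0,0,0],"spin": 0},{"dp": [0,0,0],"spin": 0},{"dp": [0,0,0],"spin": 0},{"dp": [0,0,0],"spin": 0}]}}

```text
clock: 17.85
position: [0.5678, 0.1978, 0.2839]
ee_rot: [0.994, 0.113, 0.0, 0.0]
ft_force: [-1.7, -0.6, 7.5]
grip_width: 0.003
grasp_force: 4.0
```

Run:
```python
from h import *
o,im=snap("w8"); print(o["position"],o["ft_force"])
f=[]
for i in range(6): viewer.camera("wrist"); f.append(manip.get_obs()["ft_force"][2])
print(np.mean(f),f)
for t in ("big_barrel","slim_barrel_center","discs","beaker","dropper"):
    viewer.camera("scene") if t=="big_barrel" else 0
    print(t,[(np.round(d["position"],3).tolist(),round(d["score"],2)) for d in finder.find_in("scene",t)[:3]])
```

```text
[0.56782758 0.19779935 0.28391113] [-1.69955621 -0.61670913  7.46518143]
8.036925628512593 [np.float64(7.856020395684221), np.float64(7.538953920717044), np.float64(8.091449288480671), np.float64(7.835061395592851), np.float64(8.308353367195162), np.float64(8.591715403405606)]
big_barrel [([0.599, 0.215, 0.108], 0.95), ([0.37, -0.207, 0.031], 0.92), ([0.634, 0.019, 0.033], 0.68)]
slim_barrel_center [([0.508, -0.205, 0.061], 0.93), ([0.612, 0.222, 0.054], 0.16)]
discs [([0.613, 0.219, 0.055], 0.35)]
beaker [([0.762, -0.109, 0.057], 0.86)]
dropper [([0.767, 0.147, 0.048], 0.94)]
```

View pics/w8.png

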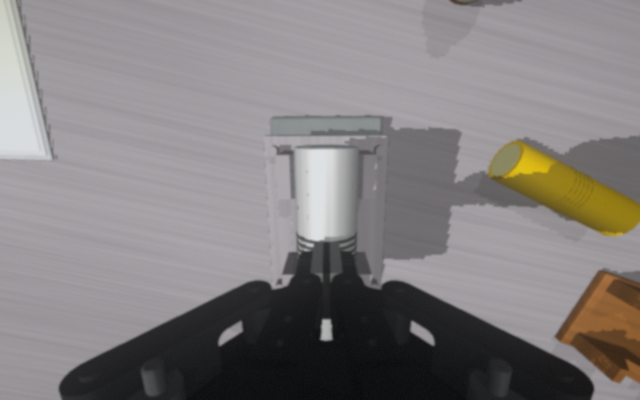

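The barrel sits straight in the V at (326,195) with the fingertips on it. It pushes with about 8 N at about 6.6 mm of sink, and nothing else has moved, so I hand in.

```bash
python3 -c "
from workcell import manip; print(manip.hand_in())"
```

```text
the job is handed in; nothing more can be done
None
```

I laid the thick barrel in the V-block, within about 2 mm of centre lengthwise, and handed in at about 18 s while pressing it down with about 8 N at about 6.6 mm of its 14 mm travel; the slim barrel, beaker and dropper were found where they started, and the discs could not be re-checked in the last view, though no move went near them.

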